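# Line up pipe reducers by size and cap the largest

### The arm

A 6-joint arm with a two-finger parallel gripper is mounted at the origin on the work surface. World frame = base frame: x ahead of the robot, y to its left, z up, the work surface at z = 0. Lengths are in mm, angles in rad, forces in N, time in s.
With the tool pointing down it reaches from about 300 to 775 mm from the base axis. Payload 14.6 kg.
Tool frame: the origin (TCP) lies between the finger pads; the fingertips stand manip.tip_reach ahead of it and the grasp point (between the pads) lies 5 mm behind it (manip.tip_reach is the distance from the TCP to the fingertips, in mm); z points along the fingers, y is the line along which they close (so a half turn about z gives the same grasp; the last joint's range is limited). The gripper opens to 94 mm and grips with 3 to 60 N. Pads are 16 mm wide; open, the fingers measure 119 mm over their backs; the gripper's body (75 mm by 177 mm) begins 78 mm behind the grasp point.
Start: joints at [-1.275, 0.3, 1.521, -0, 1.321, -0.067], TCP at [195.184, -514.191, 219.446] pointing down, gripper open.
Joint ranges: [-3.03, 3.03], [-0.79, 2.21], [0.23, 2.52], [-1.04, 4.18], [0, 3.07], [-2.55, 2.55]. Speed limits (rad/s): [2.22, 2.22, 2.57, 3.14, 3.14, 3.14].

### API

Orientations are given as [roll, pitch, yaw] about the fixed x, y, z axes, in that order (R = Rz(yaw) Ry(pitch) Rx(roll)).
In Python, from cell import manip gives the robot as it stands. The module is installed in compiled form; this text tells all that it offers.
- The arm moves only by the shell command python3 -m creep 'ROWS' [FORCE]. ROWS is JSON, a list of rows, each a list of 3 entries, a list of its own where there are three numbers: the opening, from -1 (shut) to 1 (fully open), then the shift along the tool's x, y, z in cm, then the turn about the tool's z in units of 5 degrees (1.0 is 5 degrees). In form: [[grip, [tx, ty, tz], roll], ...]. A call has 1 to 12 rows; each row is the pose to reach, as a shift and turn from the pose commanded when the call began, along the tool's axes at that moment; what a row does not reach only later rows make up. A row lasts 1/10 s, in which the tool goes at most 50 mm and 8.59 degrees, less where a joint would pass 70% of its speed; a pose out of reach is approached as far as the arm can. A call with a gripper value outside its range is refused whole. The fingers move at their own pace and stop on an object; FORCE is the grip in N (left out, the last holds). Time passes only in rows, so rows that repeat a pose let the fingers close. It gives the time, the measured TCP pose, the force, the opening and the grip force at its end, in the units of the state.
- manip.read_state(): the state, without advancing time (a new reading comes with each control period).
- manip.camera(name): name is "scene" or "top" or "wrist"; returns the picture (400x640x3 uint8, red, green, blue); there is no depth.
- manip.camera_params(name): a dict with "fovy" (degrees; the focal length in pixels is half the picture's height over the tangent of half this angle, whatever the lens; pixels are square), "cx", "cy" (the principal point, pixels), "k1" (the pictures are not rectified: a ray, as slopes to the right and down, at radius r is drawn at 1 + k1 r^2 times it, then the intrinsics apply), "origin" and "attitude" of the camera in the world. Camera axes: x right, y down, z forward; pixel columns grow to the right and rows downward; lengths in mm; the calibration is good to about 2 mm. A picture is of the moment at which its call begins: read the wrist's pose just before it. camera_params takes no time and is no camera call; for the wrist camera it gives the pose at the moment of the call.
- manip.sign_off(): hands the job in; it is judged then, once.
The state is a dict: "clock": time; "joints": joint angles; "qd": joint speeds; "effort": joint torques, N m; "eef_pos": TCP position; "eef_rot": TCP orientation; "wrist_force": force on the tool from outside, world axes, zero at the start; "moment": the same for the moment, N m; "finger_gap": finger opening in mm; "finger_force": force on a finger pad.
Only numpy, scipy, OpenCV 4.12 (cv2) and the standard library are available. Lean on these libraries where they do the work, as an engineer would, in place of code of your own. Each camera call takes 0.05 s, during which the arm holds its last target. There are 200 camera calls.

### The job

Stand the four grey pipe reducers upright on the row of four pads in order of size, one centred on each pad, the smallest on the red pad and the largest at the other end. Then set the orange test plug upright, narrow end down, loosely into the mouth of the largest reducer without pressing it in, and leave the yellow tape roll where it is.

Things in the scene. Friction and masses are not known exactly. Their poses are not given: they have to be found in the camera images.
- sleeve_xs: smallest of four grey plastic pipe reducers (same shape, four sizes), hollow, open at both ends, standing upright on its wide foot: 50 mm tall, foot 42 mm across, straight round collar 30 mm across over its top 32 mm (grip it there from outside), mouth 22 mm inside. Origin: centre of the underside; z up along its axis
- sleeve_s: second smallest of four grey plastic pipe reducers (same shape, four sizes), hollow, open at both ends, standing upright on its wide foot: 64 mm tall, foot 50 mm across, straight round collar 38 mm across over its top 32 mm (grip it there from outside), mouth 30 mm inside. Origin: centre of the underside; z up along its axis
- sleeve_m: second largest of four grey plastic pipe reducers (same shape, four sizes), hollow, open at both ends, standing upright on its wide foot: 78 mm tall, foot 58 mm across, straight round collar 46 mm across over its top 32 mm (grip it there from outside), mouth 38 mm inside. Origin: centre of the underside; z up along its axis
- sleeve_l: largest of four grey plastic pipe reducers (same shape, four sizes), hollow, open at both ends, standing upright on its wide foot: 92 mm tall, foot 66 mm across, straight round collar 54 mm across over its top 32 mm (grip it there from outside), mouth 46 mm inside. Origin: centre of the underside; z up along its axis
- plug: orange tapered test plug, 76 mm tall, standing upright on its narrow end: solid cone 30 mm across at the bottom growing to 54 mm across at 34 mm up, 54 mm rim to 40 mm, then a round grip knob 22 mm across from 42 to 76 mm. Origin: centre of its underside; z up along its axis. Fits loosely in the 46 mm mouth of the largest reducer; at rest there its underside is about 22 mm below the mouth's edge
- pad_red: the red pad, always at one end of the row, either end: round pad 76 mm across, one of four (one red, three blue) in a straight row 86 mm apart on a dark wooden board (100 mm wide, 360 mm long, 12 mm thick, fixed to the bench). Fixed; origin: centre of its underside, its top is 3 mm higher, 15 mm above the bench
- pad_a: a blue pad (the three blue ones look alike, and which lies where changes): round pad 76 mm across, one of four (one red, three blue) in a straight row 86 mm apart on a dark wooden board (100 mm wide, 360 mm long, 12 mm thick, fixed to the bench). Fixed; origin: centre of its underside, its top is 3 mm higher, 15 mm above the bench
- pad_b: a blue pad (the three blue ones look alike, and which lies where changes): round pad 76 mm across, one of four (one red, three blue) in a straight row 86 mm apart on a dark wooden board (100 mm wide, 360 mm long, 12 mm thick, fixed to the bench). Fixed; origin: centre of its underside, its top is 3 mm higher, 15 mm above the bench
- pad_c: a blue pad (the three blue ones look alike, and which lies where changes): round pad 76 mm across, one of four (one red, three blue) in a straight row 86 mm apart on a dark wooden board (100 mm wide, 360 mm long, 12 mm thick, fixed to the bench). Fixed; origin: centre of its underside, its top is 3 mm higher, 15 mm above the bench
- tape_roll: bystander: yellow roll, 90 mm across, 40 mm tall, lying flat and loose on the bench beyond the left end of the row; origin: centre of its underside

How it is judged:
By the outcome, as a careful person would: the job done as asked, in the order asked, and still so for the second after the job is handed in, with the robot touching nothing.
It also fails if it takes over 128 s, if anything falls off the work surface, if the arm or the gripper's body presses on something with over 40 N, if the wrist force passes 120 N, or if a joint passes its speed limit or range.

## Working session

There is one attempt and no reset: what is moved stays moved. The work goes in short steps, Python scripts to look and compute and a shell command to move; the robot and the scene stay as the last step left them, time stands still between calls to the robot, and variables do not carry over. Pictures are saved under pics/ and viewed, at most 14 in all, crops included, and the job is handed in when it is done.

```bash
mkdir -p pics; cat > h.py <<'E'
import numpy as np, cv2
from cell import manip
from scipy.spatial.transform import Rotation as R
def rot(a):
    a=np.array(a,float)
    return a if a.shape==(3,3) else R.from_euler('xyz',a).as_matrix()
def K(p):
    f=200/np.tan(np.radians(p['fovy'])/2); return f,p['cx'],p['cy']
def ray(p,uv):
    f,cx,cy=K(p); d=np.array([(uv[0]-cx)/f,(uv[1]-cy)/f]); s=d.copy()
    for _ in range(20): s=d/(1+p['k1']*(s@s))
    return np.array(p['origin'],float), rot(p['attitude'])@np.array([s[0],s[1],1])
def onplane(p,uv,z):
    o,d=ray(p,uv); return o+d*(z-o[2])/d[2]
def proj(p,X):
    c=rot(p['attitude']).T@(np.array(X,float)-p['origin']); s=c[:2]/c[2]; f,cx,cy=K(p)
    return s*(1+p['k1']*(s@s))*f+[cx,cy]
def snap(name,fn):
    p=manip.camera_params(name); im=manip.camera(name)[:,:,::-1].copy(); cv2.imwrite('pics/'+fn,im); return p,im
E
python3 - <<'E'
from h import *
for n in ['top','scene','wrist']:
    p,im=snap(n,n+'0.png'); print(n,p)
print(manip.read_state(), manip.tip_reach)
E
```

```text
top {'fovy': 55.20807842069329, 'cx': 320.6827295019409, 'cy': 205.030196395109, 'k1': -0.010238610735310728, 'origin': array([ 363.07480555,  104.88093571, 1025.26972277]), 'attitude': array([-2.99423111, -0.02950306, -1.59183902])}
scene {'fovy': 45.426048467422596, 'cx': 314.93805286331934, 'cy': 204.13532262878763, 'k1': -0.01497853721016475, 'origin': array([1064.55983871, -207.74271974, 1014.95284357]), 'attitude': array([-2.57805307, -0.01343417,  1.06662719])}
wrist {'fovy': 71.35982938969731, 'cx': 316.92006040717837, 'cy': 197.13158975147024, 'k1': 0.009259417366729052, 'origin': array([ 267.04329022, -487.63654649,  383.92399401]), 'attitude': array([ 2.87118444e+00,  6.57731450e-04, -1.20710912e+00])}
{'clock': 0.15, 'joints': array([-1.27462790e+00,  3.00332554e-01,  1.52143855e+00,  1.26158613e-05,
        1.32071303e+00, -6.66082072e-02]), 'qd': array([-0.00099937, -0.00082663, -0.00250914,  0.00050242, -0.00024885,
        0.00125005]), 'effort': array([-5.00163278e-04, -5.31962049e+01, -3.52822495e+01,  7.07642664e-02,
        2.35897332e-02, -7.74781506e-05]), 'eef_pos': array([ 195.1191912 , -514.02092014,  219.02262151]), 'eef_rot': array([-3.14070396e+00, -7.15294371e-05,  3.62773470e-01]), 'wrist_force': array([ 0.33005955, -0.57935952,  0.15515112]), 'moment': array([0.05116101, 0.03828729, 0.02021309]), 'finger_force': 0.0, 'finger_gap': 93.9151037872857} 14.0
```

View pics/top0.png

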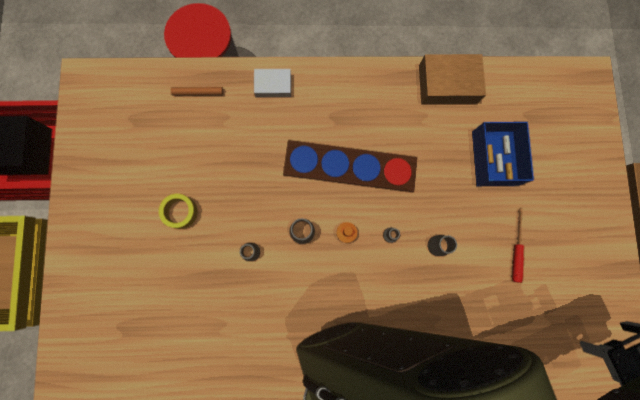

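View pics/scene0.png

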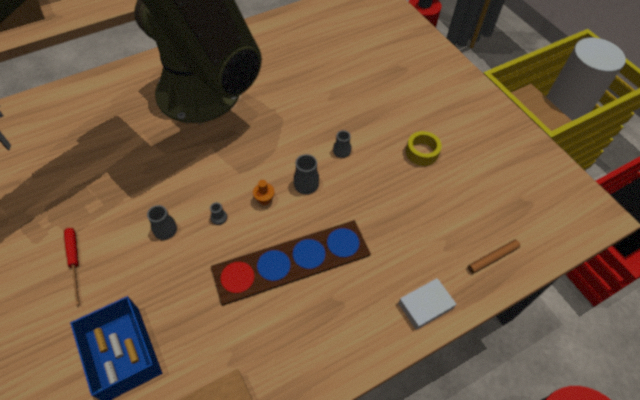

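The top view shows the pads from about (304,158) blue to (398,172) red. The reducers are at L (302,231), S (250,252), XS (392,235) and M (441,245), the plug is at (347,233) and the tape at (177,211). The scene view agrees, with red nearest at (238,277) and the row running to (343,242).

```bash
python3 - <<'E'
from h import *
p=manip.camera_params('top')
im=cv2.imread('pics/top0.png'); hsv=cv2.cvtColor(im,cv2.COLOR_BGR2HSV)
for n,uv in dict(s=(250,252),l=(302,231),plug=(347,233),xs=(392,235),m=(441,245),tape=(177,211)).items(): print(n,onplane(p,uv,{'s':64,'l':92,'plug':76,'xs':50,'m':78,'tape':40}[n]).round(0))
for n,m in dict(blue=cv2.inRange(hsv,(105,120,60),(130,255,255)),red=cv2.inRange(hsv,(0,200,60),(5,255,255))|cv2.inRange(hsv,(170,180,60),(180,255,255))).items():
    k,lab,st,c=cv2.connectedComponentsWithStats(m)
    for i in range(1,k):
        if 300<st[i,4]<1200: print(n,st[i,4],c[i].round(1),onplane(p,c[i],15).round(1))
E
```

```text
s [390. 252.  64.]
l [438. 121.  92.]
plug [432.  10.  76.]
xs [ 427. -108.   50.]
m [ 397. -224.   78.]
tape [499. 443.  40.]
blue 1133 [502.4 153.6] [ 648.3 -435.    15. ]
blue 568 [303.5 158.8] [640.2 115.9  15. ]
blue 568 [334.9 162.9] [627.5  30.9  15. ]
blue 566 [366.  167.1] [614.6 -53.7  15. ]
red 561 [397.5 171.1] [ 602.5 -139.5   15. ]
red 325 [517.8 263.6] [ 346.3 -449.3   15. ]
```

```bash
python3 -m creep '[[1,[39.5,-24,-8],-12.2],[1,[39.5,-24,-8],-12.2],[1,[39.5,-24,-8],-12.2],[1,[39.5,-24,-8],-12.2],[1,[39.5,-24,-8],-12.2],[1,[39.5,-24,-8],-12.2],[1,[39.5,-24,-8],-12.2],[1,[39.5,-24,-8],-12.2],[1,[39.5,-24,-8],-12.2],[1,[39.5,-24,-8],-12.2],[1,[39.5,-24,-8],-12.2],[1,[39.5,-24,-8],-12.2]]'
python3 -m creep '[[1,[0,0,0],0],[1,[0,0,0],0],[1,[0,0,0],0]]'
python3 - <<'E'
from h import *
p,im=snap('wrist','w1.png'); print(p); s=manip.read_state(); print(s['eef_pos'],s['eef_rot'],s['joints'],s['clock'])
np.save('w1.npy',p,allow_pickle=True)
E
```

```text
clock: 1.35
eef_pos: [479.0, -149.8, 299.0]
eef_rot: [-3.141, 0.0, 1.428]
wrist_force: [-1.1, 0.5, 0.1]
finger_gap: 94.1
finger_force: 0.0
clock: 1.65
eef_pos: [478.9, -150.3, 299.4]
eef_rot: [-3.142, 0.0, 1.426]
wrist_force: [0.4, 1.0, 0.6]
finger_gap: 94.1
finger_force: 0.0
{'fovy': 71.35982938969731, 'cx': 316.92006040717837, 'cy': 197.13158975147024, 'k1': 0.009259417366729052, 'origin': array([489.55776975, -74.6678019 , 464.38872815]), 'attitude': array([ 2.87133873e+00,  8.12201442e-04, -1.43729918e-01])}
[ 478.99578507 -150.19497227  299.45317426] [3.14157002e+00 6.60916723e-06 1.42641704e+00] [-3.76825998e-01  1.40541379e-01  1.52970695e+00 -1.22284138e-06
  1.47132078e+00 -2.32446587e-01] 1.7
```

View pics/w1.png

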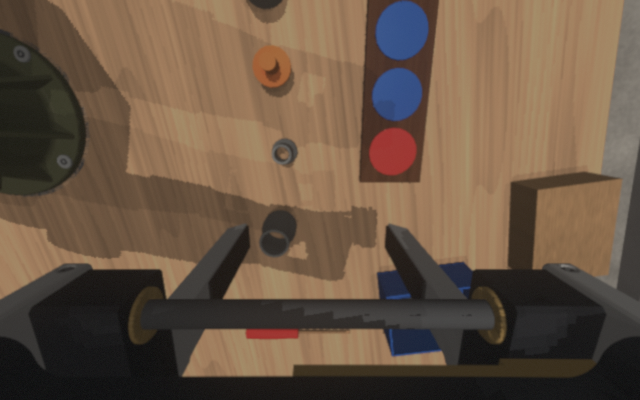

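The wrist view shows M (279,232), XS (284,152), the plug (272,67), red (392,151) and blue (397,94) and (402,30). I'll take two more wrist places for parallax.

```bash
python3 -m creep '[[1,[17,-4,0],0],[1,[17,-4,0],0],[1,[17,-4,0],0],[1,[17,-4,0],0],[1,[17,-4,0],0],[1,[17,-4,0],0],[1,[17,-4,0],0],[1,[17,-4,0],0]]' >/dev/null
cat > look.py <<'E'
from h import *
import sys
n=sys.argv[1]; p,im=snap('wrist',n+'.png'); np.save(n+'.npy',p,allow_pickle=True); print(manip.read_state()['eef_pos'])
E
python3 look.py w2
python3 -m creep '[[1,[-34,-1,0],0],[1,[-34,-1,0],0],[1,[-34,-1,0],0],[1,[-34,-1,0],0],[1,[-34,-1,0],0],[1,[-34,-1,0],0],[1,[-34,-1,0],0],[1,[-34,-1,0],0],[1,[-34,-1,0],0],[1,[-34,-1,0],0],[1,[-34,-1,0],0]]' >/dev/null
python3 look.py w3
python3 - <<'E'
import cv2,numpy as np
a=[cv2.imread(f'pics/w{i}.png') for i in (1,2,3)]
o=np.hstack([x[0:270,200:450] for x in a]); cv2.imwrite('pics/c1.png',o)
E
```

```text
[464.10267752  23.46238721 299.39011414]
[ 405.84024146 -309.91733833  299.70542752]
```

View pics/c1.png

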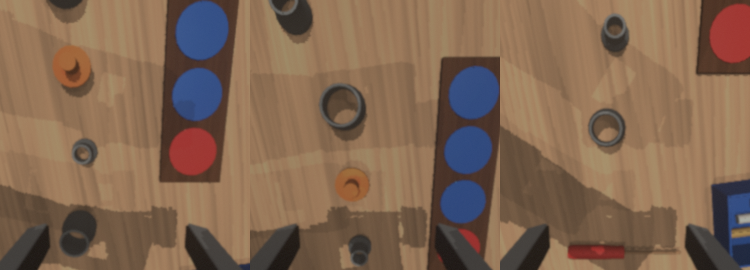

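The crops show L rim at w2 (292,106), S at w2 (235,5) cut off, the plug at w2 (300,184), M at w3 (306,127) and XS at w3 (313,33). I'll enlarge the rims.

```bash
python3 - <<'E'
import cv2,numpy as np
c=[(1,284,152),(3,313,30),(1,279,232),(3,306,127),(2,292,106),(2,300,184),(1,272,67),(2,235,20)]
t=[]
for i,u,v in c:
    im=cv2.imread(f'pics/w{i}.png'); u0=u-22;v0=max(v-22,0)
    z=cv2.resize(im[v0:v0+44,u0:u0+44],(198,198),interpolation=cv2.INTER_CUBIC); z=cv2.convertScaleAbs(z,alpha=1.6)
    for k in range(0,44,10): cv2.line(z,(int(k*4.5),0),(int(k*4.5),4),(255,255,255),1); cv2.line(z,(0,int(k*4.5)),(4,int(k*4.5)),(255,255,255),1)
    t.append(z); print(i,u0,v0)
cv2.imwrite('pics/c2.png',np.vstack([np.hstack(t[:4]),np.hstack(t[4:])]))
E
```

```text
1 262 130
3 291 8
1 257 210
3 284 105
2 270 84
2 278 162
1 250 45
2 213 0
```

View pics/c2.png

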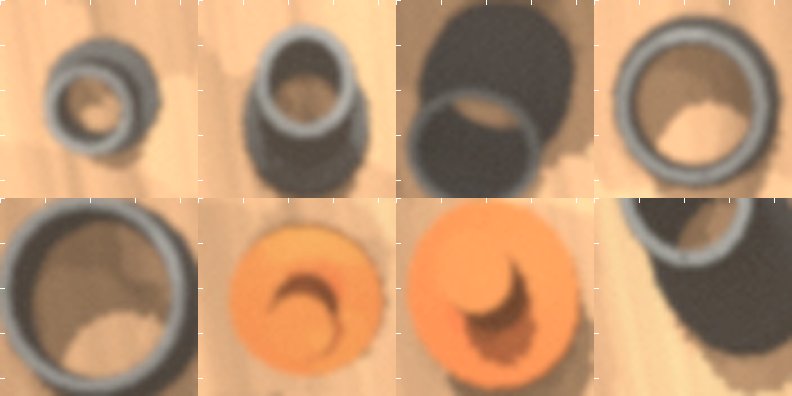

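Rim ellipses in full pixels: XS at about (282,154) in w1 and (314,26) in w3, M at (307,127) in w3 and (275,242) in w1, and L at (291,106) in w2. The S rim is cut off in w2, so I need two more places to the left.

```bash
python3 -m creep '[[1,[39,4,0],0],[1,[39,4,0],0],[1,[39,4,0],0],[1,[39,4,0],0],[1,[39,4,0],0],[1,[39,4,0],0],[1,[39,4,0],0],[1,[39,4,0],0],[1,[39,4,0],0],[1,[39,4,0],0],[1,[39,4,0],0]]' >/dev/null
python3 look.py w4
python3 -m creep '[[1,[9,-3,0],0],[1,[9,-3,0],0],[1,[9,-3,0],0],[1,[9,-3,0],0],[1,[9,-3,0],0],[1,[9,-3,0],0]]' >/dev/null
python3 look.py w5
cat > meas.py <<'E'
from h import *
P={i:np.load(f'w{i}.npy',allow_pickle=True).item() for i in range(1,6)}
def tri(obs):
    A=np.zeros((3,3));b=np.zeros(3);L=[]
    for p,uv in obs:
        o,d=ray(p,uv); d/=np.linalg.norm(d); M=np.eye(3)-np.outer(d,d); A+=M;b+=M@o; L.append((M,o))
    X=np.linalg.solve(A,b); return X,[round(float(np.linalg.norm(M@(X-o))),1) for M,o in L]
def blobs(i,lo,hi,amin):
    hsv=cv2.cvtColor(cv2.imread(f'pics/w{i}.png'),cv2.COLOR_BGR2HSV); m=cv2.inRange(hsv,lo,hi); m[215:]=0
    out=[]
    for c in cv2.findContours(m,cv2.RETR_EXTERNAL,cv2.CHAIN_APPROX_NONE)[0]:
        if cv2.contourArea(c)>amin:
            e=cv2.fitEllipse(cv2.convexHull(c)); out.append(e)
    return out
def rim(p,im,X,r):
    """edge search along rays around expected rim centre (world X, outer radius r): brightest grey ring, fit ellipse"""
    g=cv2.GaussianBlur(cv2.cvtColor(im,cv2.COLOR_BGR2HSV),(0,0),.6).astype(float); s=255-g[:,:,1]+.8*g[:,:,2]
    pts=[]
    return s
E
python3 - <<'E'
from meas import *
for i in range(1,6):
    print(i,'or',[(np.round(e[0],1),np.round(e[1])) for e in blobs(i,(3,170,90),(14,255,255),300)])
    print(i,'bl',[(np.round(e[0],1),np.round(e[1])) for e in blobs(i,(105,100,50),(125,255,255),600)])
    print(i,'red',[(np.round(e[0],1),np.round(e[1])) for e in blobs(i,(170,120,70),(180,255,255),600)+blobs(i,(0,150,70),(3,255,255),600)])
    print(i,'rim',[(np.round(e[0],1),np.round(e[1])) for e in blobs(i,(0,0,68),(180,60,255),60)])
c=[(4,0),(5,0)]
t=[cv2.imread(f'pics/w{i}.png')[0:260,180:480] for i,_ in c]
cv2.imwrite('pics/c3.png',np.hstack(t))
im=cv2.imread('pics/w3.png'); h=cv2.cvtColor(im,cv2.COLOR_BGR2HSV); print(h[127,285:330].tolist())
E
```

```text
[500.64097657  68.69231846 299.64309356]
[484.26630069 161.80434413 299.48171682]
1 or []
1 bl [(array([396.5,  93.9]), array([48., 53.])), (array([401.5,  30. ]), array([51., 60.]))]
1 red [(array([392.2, 150.9]), array([46., 49.]))]
1 rim [(array([ 63.6, 161.1]), array([13., 15.])), (array([283.7, 151.4]), array([24., 26.])), (array([20.8, 53.3]), array([12., 16.])), (array([625.2, 111.3]), array([ 40., 243.]))]
2 or []
2 bl [(array([412.4, 200.8]), array([41., 46.])), (array([417.5, 149.5]), array([45., 49.])), (array([423.3,  92.3]), array([48., 54.]))]
2 red []
2 rim [(array([ 76.5, 169.6]), array([11., 14.])), (array([290. , 104.7]), array([42., 44.])), (array([628.1, 140.8]), array([ 30., 369.])), (array([578.8,  19.1]), array([62., 88.])), (array([2.33e+02, 2.00e-01]), array([28., 30.]))]
3 or []
3 bl [(array([492.4, 200.5]), array([ 37., 153.]))]
3 red [(array([435.5,  33. ]), array([51., 60.]))]
3 rim [(array([305.6, 127.3]), array([34., 37.])), (array([69.2, 43.9]), array([14., 18.])), (array([314.5,  33.3]), array([26., 40.]))]
4 or []
4 bl [(array([396.5, 180.5]), array(
[... 533 characters left out ...]
 38., 336.]))]
[[14, 108, 158], [14, 105, 158], [14, 103, 146], [14, 82, 118], [15, 36, 99], [17, 19, 95], [15, 25, 81], [15, 54, 66], [14, 94, 79], [14, 98, 96], [14, 103, 102], [14, 103, 104], [14, 102, 105], [15, 103, 106], [15, 104, 105], [14, 103, 106], [14, 106, 106], [14, 105, 107], [14, 102, 107], [14, 104, 108], [14, 104, 108], [14, 105, 107], [15, 103, 111], [14, 104, 120], [14, 106, 125], [14, 104, 115], [14, 103, 104], [14, 101, 98], [14, 103, 94], [15, 106, 87], [14, 104, 83], [15, 101, 81], [14, 103, 82], [14, 86, 83], [17, 47, 86], [17, 25, 93], [19, 22, 93], [17, 29, 78], [15, 40, 63], [14, 65, 67], [14, 88, 98], [14, 102, 130], [14, 108, 147], [14, 106, 149], [14, 105, 148]]
```

View pics/c3.png

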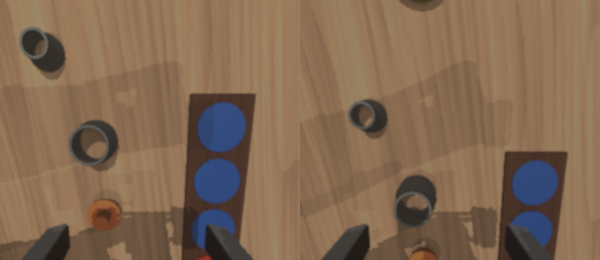

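In w4, S sits at (214,43), L at (273,144), the plug at (285,214) and blue pads at (401,127) and (397,180). In w5, S is at (242,115), L at (293,208) and the end blue pad at (414,182).

```bash
sed -i '/^def rim/,$d; s/m\[215:\]=0/m[228:]=0/' meas.py; python3 - <<'E'
from meas import *
h=cv2.cvtColor(cv2.imread('pics/w2.png'),cv2.COLOR_BGR2HSV); print(h[184,278:325:4].tolist())
def pr(n,o): print(n,[(i,np.round(e[0],1).tolist(),np.round(e[1]).tolist()) for i,e in o])
near={'xs':{1:(282,154),3:(314,26)},'m':{1:(275,242),3:(306,127)},'l':{2:(291,106),4:(271,144),5:(294,208)},'s':{4:(214,43),5:(242,114)}}
for n,d in near.items():
    for V in (70,76):
        o=[(P[i],e[0],i,e) for i,uv in d.items() for e in blobs(i,(0,0,V),(180,62,255),40) if np.hypot(*(np.array(e[0])-uv))<14]
        if len(o)>1: X,r=tri([a[:2] for a in o]); print(n,V,X.round(1),r,[(a[2],np.round(a[3][0],1).tolist(),np.round(a[3][1]).tolist()) for a in o])
        else: print(n,V,[(a[2],a[3]) for a in o])
for i in P: pr('or',[(i,e) for e in blobs(i,(6,140,80),(13,255,255),200)])
pads={'c':{2:(423.3,92.3),4:(400.9,126.8),5:(414.4,182.5)},'b':{1:(401.5,30),2:(417.5,149.5),4:(396.5,180.5)},'a':{1:(396.5,93.9),2:(412.4,200.8)},'red':{1:(392.2,150.9),3:(435.5,33)}}
for n,d in pads.items():
    X,r=tri([(P[i],uv) for i,uv in d.items()]); print(n,X.round(1),r,[onplane(P[i],uv,15)[:2].round(1).tolist() for i,uv in d.items()])
E
```

```text
[[14, 107, 143], [14, 106, 137], [12, 163, 153], [12, 167, 154], [12, 165, 136], [13, 165, 141], [12, 161, 144], [10, 156, 90], [12, 168, 152], [12, 165, 155], [12, 155, 143], [15, 105, 156]]
xs 70 [ 429.5 -115.3   12.6] [0.2, 0.2] [(1, [283.8, 151.4], [24.0, 26.0]), (3, [314.7, 33.9], [26.0, 41.0])]
xs 76 [ 431.4 -113.6   29.8] [0.3, 0.3] [(1, [283.8, 151.4], [24.0, 26.0]), (3, [315.4, 28.5], [26.0, 30.0])]
m 70 [(3, ((305.6288146972656, 127.27458953857422), (34.03665542602539, 37.26765441894531), 6.977624416351318))]
m 76 [(3, ((305.15252685546875, 127.73060607910156), (33.4240837097168, 35.979591369628906), 170.24749755859375))]
l 70 [442.6 122.7  86.7] [0.2, 0.3, 0.1] [(2, [290.0, 104.7], [42.0, 44.0]), (4, [268.5, 144.5], [39.0, 42.0]), (5, [292.3, 208.1], [34.0, 38.0])]
l 76 [442.6 122.7  88.5] [0.1, 0.3, 0.2] [(2, [289.8, 104.6], [42.0, 44.0]), (4, [268.3, 144.6], [39.0, 42.0]), (5, [292.3, 208.4], [34.0, 38.0])]
s 70 [391.5 260.2  58.5] [0.6, 0.6] [(4, [213.4, 42.4], [28.0, 33.0]), (5, [241.8, 113.9], [27.0, 30.0])]
s 76 [391.4 259.7  60.4] [0.1, 0.1] [(4, [213.3, 42.3], [28.0, 33.0]), (5, [241.1, 114.4], [26.0, 29.0])]
or [(1, [271.2, 66.1], [38.0, 42.0])]
or [(2, [301.5, 184.5], [32.0, 34.0])]
or []
or [(4, [283.7, 214.5], [32.0, 33.0])]
or []
c [639.5 115.6  14.4] [0.0, 0.0, 0.1] [[639.3, 115.6], [639.3, 115.7], [639.4, 115.8]]
b [627.1  30.7  13.7] [0.1, 0.1, 0.1] [[626.6, 30.3], [626.6, 30.9], [626.9, 30.9]]
a [614.8 -54.3  12.3] [0.1, 0.1] [[614.0, -54.4], [614.1, -53.4]]
red [ 601.8 -139.3   13.5] [0.0, 0.0] [[601.5, -139.1], [601.2, -139.6]]
```

```bash
python3 - <<'E'
from meas import *
for n,z,d in [('xs',50,{1:(281.9,153.6),3:(314.5,25.9)}),('m',78,{1:(274.4,242.6),3:(305.4,127.4)}),('plugrim',38,{1:(271.2,66.1),2:(301.5,184.5),4:(283.7,214.5)}),('s',64,{4:(213.3,42.3),5:(241.1,114.4)}),('l',92,{2:(289.9,104.7),4:(268.4,144.6),5:(292.3,208.3)})]:
    X,r=tri([(P[i],uv) for i,uv in d.items()]); print(n,X.round(1),r,[onplane(P[i],uv,z)[:2].round(1).tolist() for i,uv in d.items()])
s=manip.read_state(); print(s['eef_pos'],s['eef_rot'],s['clock'])
E
```

```text
xs [ 430.1 -114.9   45.8] [0.4, 0.4] [[431.1, -114.7], [429.6, -116.0]]
m [ 399.8 -241.8   77.5] [0.5, 0.5] [[400.3, -241.8], [399.3, -241.6]]
plugrim [436.5   6.3  38.1] [0.3, 0.3, 0.4] [[436.1, 6.4], [436.5, 6.0], [436.8, 6.5]]
s [391.5 259.7  60.9] [0.1, 0.1] [[392.4, 258.8], [392.4, 259.5]]
l [442.6 122.6  87.6] [0.2, 0.3, 0.2] [[443.2, 122.3], [443.1, 122.7], [443.4, 124.1]]
[484.26630069 161.80434413 299.48171682] [3.14154506e+00 1.27435471e-05 1.42569044e+00] 5.5
```

```bash
cat > go.py <<'E'
from h import *
import sys
s=manip.read_state(); t=np.array([float(a) for a in sys.argv[1:4]])
print('shift cm',(rot(s['eef_rot']).T@(t-s['eef_pos'])/10).round(2),'at',s['eef_pos'].round(1),'gap',round(s['finger_gap'],1),'F',s['wrist_force'].round(1),'t',s['clock'])
E
python3 -m creep '[[1,[8.3,-10.5,8],0],[1,[8.3,-10.5,8],0],[1,[8.3,-10.5,8],0],[1,[8.3,-10.5,8],0],[1,[8.3,-10.5,20],0],[1,[8.3,-10.5,20],0],[1,[8.3,-10.5,20],0],[1,[8.3,-10.5,20],0],[1,[8.3,-10.5,20],0],[1,[8.3,-10.5,20],0]]' 
python3 go.py 392.2 259.4 50
```

```text
clock: 6.5
eef_pos: [393.0, 260.2, 101.2]
eef_rot: [3.139, -0.002, 1.427]
wrist_force: [-0.1, 0.4, 1.0]
finger_gap: 94.1
finger_force: 0.0
shift cm [-0.1  -0.08  5.12] at [393.  260.2 101.2] gap 94.1 F [-0.1  0.4  1. ] t 6.5
```

```bash
python3 -m creep '[[1,[-0.1,0,2.5],0],[1,[-0.1,0,4.5],0],[1,[-0.1,0,5],0],[1,[-0.1,0,5],0],[0.2,[-0.1,0,5],0],[-0.4,[-0.1,0,5],0],[-0.8,[-0.1,0,5],0],[-0.8,[-0.1,0,5],0],[-0.8,[-0.1,0,5],0],[-0.8,[-0.1,0,5],0],[-0.8,[-0.1,0,5],0],[-0.8,[-0.1,0,5],0]]' 15
python3 -m creep '[[-0.8,[0,0,-1],0],[-0.8,[0,0,-4],0],[-0.8,[0,0,-8],0],[-0.8,[0,0,-12],0],[-0.8,[0,0,-15],0],[-0.8,[0,0,-15],0],[-0.8,[0,0,-15],0]]'
python3 go.py 614.1 -54 200;
```

```text
clock: 7.7
eef_pos: [391.8, 259.1, 49.4]
eef_rot: [3.142, -0.0, 1.427]
wrist_force: [0.7, 0.3, 0.1]
finger_gap: 36.7
finger_force: 15.0
clock: 8.4
eef_pos: [391.6, 259.0, 199.7]
eef_rot: [3.141, -0.0, 1.427]
wrist_force: [-1.2, -0.3, -1.9]
finger_gap: 37.3
finger_force: 15.0
shift cm [-27.8   26.49  -0.03] at [391.6 259.  199.7] gap 37.3 F [-1.2 -0.3 -1.9] t 8.4
```

```bash
python3 -m creep '[[-0.8,[-27.8,26.5,0],0],[-0.8,[-27.8,26.5,0],0],[-0.8,[-27.8,26.5,0],0],[-0.8,[-27.8,26.5,0],0],[-0.8,[-27.8,26.5,0],0],[-0.8,[-27.8,26.5,0],0],[-0.8,[-27.8,26.5,0],0],[-0.8,[-27.8,26.5,0],0],[-0.8,[-27.8,26.5,0],0],[-0.8,[-27.8,26.5,0],0],[-0.8,[-27.8,26.5,0],0]]'>/dev/null
python3 -m creep '[[-0.8,[0,0,4],0],[-0.8,[0,0,8],0],[-0.8,[0,0,11],0],[-0.8,[0,0,11],0],[-0.8,[0,0,11],0]]'
python3 go.py 614.1 -54 65;
```

```text
clock: 10.0
eef_pos: [614.5, -53.2, 90.5]
eef_rot: [3.141, -0.0, 1.428]
wrist_force: [-0.8, 0.1, -1.2]
finger_gap: 37.0
finger_force: 15.0
shift cm [-0.08 -0.03  2.55] at [614.5 -53.2  90.5] gap 37.0 F [-0.8  0.1 -1.2] t 10.0
```

```bash
python3 -m creep '[[-0.8,[-0.1,0,1.5],0],[-0.8,[-0.1,0,2.2],0],[-0.8,[-0.1,0,2.4],0],[-0.8,[-0.1,0,2.5],0],[-0.8,[-0.1,0,2.5],0],[-0.8,[-0.1,0,2.5],0]]'
python3 -m creep '[[0.0,[0,0,0],0],[0.3,[0,0,0],0],[0.5,[0,0,0],0],[0.6,[0,0,0],0],[0.6,[0,0,-3],0],[0.6,[0,0,-7],0],[0.8,[0,0,-13],0],[1,[0,0,-18],0],[1,[0,0,-18],0],[1,[0,0,-18],0],[1,[0,0,-18],0]]'
python3 go.py 430 -115 200;
```

```text
clock: 10.6
eef_pos: [614.4, -55.0, 64.8]
eef_rot: [3.141, 0.0, 1.427]
wrist_force: [-0.7, -0.9, -1.6]
finger_gap: 36.6
finger_force: 15.0
clock: 11.7
eef_pos: [613.8, -54.9, 242.8]
eef_rot: [-3.139, -0.0, 1.427]
wrist_force: [0.4, -0.6, -0.3]
finger_gap: 93.5
finger_force: 0.0
shift cm [ -8.58 -17.32   4.31] at [613.8 -54.9 242.8] gap 93.5 F [ 0.4 -0.6 -0.3] t 11.7
```

```bash
python3 -m creep '[[1,[-8.6,-17.3,4],0],[1,[-8.6,-17.3,4],0],[1,[-8.6,-17.3,4],0],[1,[-8.6,-17.3,4],0],[1,[-8.6,-17.3,8],0],[1,[-8.6,-17.3,12],0],[1,[-8.6,-17.3,15.5],0],[1,[-8.6,-17.3,15.5],0],[1,[-8.6,-17.3,15.5],0],[1,[-8.6,-17.3,15.5],0]]'>/dev/null 
python3 go.py 430 -115.2 36
```

```text
shift cm [ 0.01 -0.14  5.47] at [ 431.3 -115.5   90.7] gap 94.2 F [-0.3 -0.1  0.4] t 12.7
```

```bash
python3 -m creep '[[1,[0,-0.1,2.5],0],[1,[0,-0.1,4.5],0],[1,[0,-0.1,5.4],0],[1,[0,-0.1,5.4],0],[0.2,[0,-0.1,5.4],0],[-0.4,[0,-0.1,5.4],0],[-0.9,[0,-0.1,5.4],0],[-0.9,[0,-0.1,5.4],0],[-0.9,[0,-0.1,5.4],0],[-0.9,[0,-0.1,5.4],0],[-0.9,[0,-0.1,5.4],0],[-0.9,[0,-0.1,5.4],0]]' 15
python3 -m creep '[[-0.9,[0,0,-1],0],[-0.9,[0,0,-4],0],[-0.9,[0,0,-8],0],[-0.9,[0,0,-12],0],[-0.9,[0,0,-14],0],[-0.9,[0,0,-14],0],[-0.9,[0,0,-14],0]]'
python3 go.py 601.3 -139.3 200;
```

```text
clock: 13.9
eef_pos: [429.7, -115.2, 35.4]
eef_rot: [-3.141, -0.0, 1.428]
wrist_force: [-0.3, 0.3, -0.4]
finger_gap: 33.7
finger_force: 0.0
clock: 14.6
eef_pos: [429.4, -115.1, 175.3]
eef_rot: [3.142, -0.0, 1.427]
wrist_force: [0.3, -0.1, -0.5]
finger_gap: 29.9
finger_force: 15.0
shift cm [ 0.06 17.36 -2.47] at [ 429.4 -115.1  175.3] gap 29.9 F [ 0.3 -0.1 -0.5] t 14.6
```

```bash
python3 -m creep '[[-0.9,[0.1,17.4,-2.5],0],[-0.9,[0.1,17.4,-2.5],0],[-0.9,[0.1,17.4,-2.5],0],[-0.9,[0.1,17.4,-2.5],0],[-0.9,[0.1,17.4,0],0],[-0.9,[0.1,17.4,4],0],[-0.9,[0.1,17.4,9],0],[-0.9,[0.1,17.4,11],0],[-0.9,[0.1,17.4,11],0],[-0.9,[0.1,17.4,11],0],[-0.9,[0.1,17.4,11],0]]'>/dev/null
python3 go.py 601.3 -139.3 51; python3 look.py w6
```

```text
shift cm [-0.02 -0.14  1.59] at [ 602.7 -139.3   66.9] gap 30.1 F [ 0.1 -0.1 -0. ] t 15.7
[ 602.74944564 -139.27175065   66.99319604]
```

View pics/w6.png

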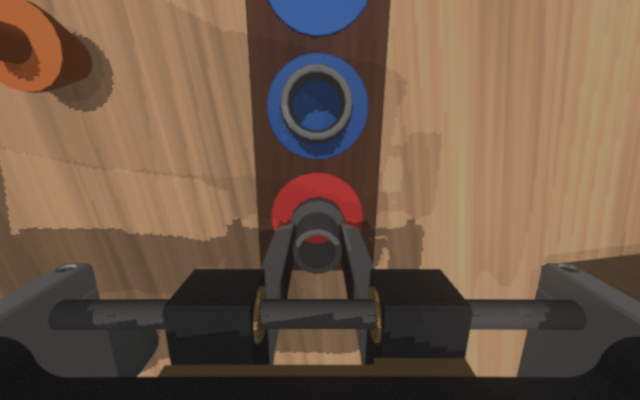

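S stands centred on its pad at (317,104), and XS is held over red with its rim at (317,250). I'll lower it gently.

```bash
python3 -m creep '[[-0.9,[0,-0.1,0.8],0],[-0.9,[0,-0.1,1.0],0],[-0.9,[0,-0.1,1.1],0],[-0.9,[0,-0.1,1.2],0],[-0.9,[0,-0.1,1.2],0],[-0.9,[0,-0.1,1.2],0]]'
python3 -m creep '[[-0.9,[0,0,0.15],0],[-0.9,[0,0,0.15],0],[-0.9,[0,0,0.15],0]]' | grep -E "pos|wrist"
python3 -m creep '[[-0.9,[0,0,0.15],0],[-0.9,[0,0,0.15],0],[-0.9,[0,0,0.15],0]]' | grep -E "pos|wrist"
python3 go.py 601.3 -139.3 51
```

```text
clock: 16.35
eef_pos: [601.1, -138.9, 53.5]
eef_rot: [3.141, -0.0, 1.427]
wrist_force: [-0.3, 0.1, -0.6]
finger_gap: 29.7
finger_force: 15.0
eef_pos: [601.2, -138.9, 52.0]
wrist_force: [-0.0, -0.2, -0.4]
eef_pos: [601.4, -139.0, 51.7]
wrist_force: [-4.5, 1.4, 11.6]
shift cm [-0.03 -0.    0.07] at [ 601.4 -139.    51.7] gap 29.9 F [-4.5  1.4 11.6] t 16.95
```

```bash
python3 -m creep '[[0.0,[0,0,0],0],[0.3,[0,0,0],0],[0.5,[0,0,0],0],[0.6,[0,0,0],0],[0.6,[0,0,-3],0],[0.6,[0,0,-7],0],[0.8,[0,0,-12],0],[1,[0,0,-15],0],[1,[0,0,-15],0],[1,[0,0,-15],0]]' | grep -E "pos|wrist"
python3 go.py 399.8 -241.7 115;
```

```text
eef_pos: [601.0, -138.9, 200.2]
wrist_force: [-0.7, -0.1, -0.4]
shift cm [-13.05 -18.45   8.52] at [ 601.  -138.9  200.2] gap 93.7 F [-0.7 -0.1 -0.4] t 17.95
```

```bash
python3 -m creep '[[1,[-13,-18.4,0],0],[1,[-13,-18.4,0],0],[1,[-13,-18.4,0],0],[1,[-13,-18.4,0],0],[1,[-13,-18.4,0],0],[1,[-13,-18.4,4],0],[1,[-13,-18.4,8],0],[1,[-13,-18.4,8],0],[1,[-13,-18.4,8],0],[1,[-13,-18.4,8],0]]'>/dev/null 
python3 go.py 399.8 -241.7 64
```

```text
shift cm [-0.02 -0.13  5.78] at [ 401.1 -241.6  121.8] gap 94.0 F [0.  0.2 0.2] t 18.95
```

```bash
python3 -m creep '[[1,[0,-0.1,2.5],0],[1,[0,-0.1,4.5],0],[1,[0,-0.1,5.7],0],[1,[0,-0.1,5.7],0],[0.2,[0,-0.1,5.7],0],[-0.4,[0,-0.1,5.7],0],[-0.6,[0,-0.1,5.7],0],[-0.6,[0,-0.1,5.7],0],[-0.6,[0,-0.1,5.7],0],[-0.6,[0,-0.1,5.7],0],[-0.6,[0,-0.1,5.7],0],[-0.6,[0,-0.1,5.7],0]]' 18
python3 -m creep '[[-0.6,[0,0,0],0],[-0.6,[0,0,-1],0],[-0.6,[0,0,-4],0],[-0.6,[0,0,-8],0],[-0.6,[0,0,-12],0],[-0.6,[0,0,-14],0],[-0.6,[0,0,-14],0],[-0.6,[0,0,-14],0]]'
python3 go.py 626.8 30.8 200;
```

```text
clock: 20.15
eef_pos: [399.4, -241.2, 63.5]
eef_rot: [3.142, 0.0, 1.427]
wrist_force: [-0.0, -0.2, 1.8]
finger_gap: 45.9
finger_force: 18.0
clock: 20.95
eef_pos: [399.1, -240.9, 202.9]
eef_rot: [-3.141, -0.0, 1.427]
wrist_force: [0.1, 0.5, -1.5]
finger_gap: 45.9
finger_force: 18.0
shift cm [30.15 18.65  0.28] at [ 399.1 -240.9  202.9] gap 45.9 F [ 0.1  0.5 -1.5] t 20.95
```

```bash
python3 -m creep '[[-0.6,[30.1,18.6,0],0],[-0.6,[30.1,18.6,0],0],[-0.6,[30.1,18.6,0],0],[-0.6,[30.1,18.6,0],0],[-0.6,[30.1,18.6,0],0],[-0.6,[30.1,18.6,0],0],[-0.6,[30.1,18.6,0],0],[-0.6,[30.1,18.6,0],0],[-0.6,[30.1,18.6,4],0],[-0.6,[30.1,18.6,8],0],[-0.6,[30.1,18.6,10],0],[-0.6,[30.1,18.6,10],0]]'>/dev/null
python3 -m creep '[[-0.6,[0,0,0],0],[-0.6,[0,0,0],0]]'>/dev/null
python3 go.py 626.8 30.8 79
```

```text
shift cm [ 0.08 -0.04  2.58] at [627.   30.  104.8] gap 45.7 F [-1.2 -0.3 -1.3] t 22.35
```

```bash
python3 -m creep '[[-0.6,[0,0,1.5],0],[-0.6,[0,0,2.1],0],[-0.6,[0,0,2.2],0],[-0.6,[0,0,2.3],0],[-0.6,[0,0,2.3],0],[-0.6,[0,0,2.3],0]]' | grep -E "pos|wrist"
python3 -m creep '[[-0.6,[0,0,0.1],0],[-0.6,[0,0,0.1],0],[-0.6,[0,0,0.1],0]]' | grep -E "pos|wrist"
python3 -m creep '[[-0.6,[0,0,0.1],0],[-0.6,[0,0,0.1],0],[-0.6,[0,0,0.1],0]]' | grep -E "pos|wrist"
```

```text
eef_pos: [626.6, 30.2, 80.7]
wrist_force: [0.7, 0.8, -0.5]
eef_pos: [626.5, 30.2, 79.5]
wrist_force: [-0.1, 1.0, -2.1]
eef_pos: [626.6, 30.2, 78.6]
wrist_force: [-0.2, 0.7, 0.0]
```

```bash
python3 -m creep '[[0.2,[0,0,0],0],[0.4,[0,0,0],0],[0.6,[0,0,0],0],[0.7,[0,0,0],0],[0.7,[0,0,-3],0],[0.7,[0,0,-7],0],[0.8,[0,0,-12],0],[1,[0,0,-14],0],[1,[0,0,-14],0],[1,[0,0,-14],0]]' | grep -E "pos|wrist"
python3 go.py 443.2 122.8 140;
```

```text
eef_pos: [626.3, 30.2, 217.7]
wrist_force: [0.2, 0.2, -0.2]
shift cm [  6.55 -19.44   7.78] at [626.3  30.2 217.7] gap 93.6 F [ 0.2  0.2 -0.2] t 24.55
```

```bash
python3 -m creep '[[1,[6.5,-19.4,0],0],[1,[6.5,-19.4,0],0],[1,[6.5,-19.4,0],0],[1,[6.5,-19.4,0],0],[1,[6.5,-19.4,0],0],[1,[6.5,-19.4,4],0],[1,[6.5,-19.4,8],0],[1,[6.5,-19.4,8],0],[1,[6.5,-19.4,8],0]]'>/dev/null 
python3 go.py 443.2 122.8 78
```

```text
shift cm [ 0.07 -0.06  6.04] at [443.8 122.  138.4] gap 94.0 F [ 0.2 -0.1  1.1] t 25.45
```

```bash
python3 -m creep '[[1,[0.1,0,2.5],0],[1,[0.1,0,4.5],0],[1,[0.1,0,5.9],0],[1,[0.1,0,5.9],0],[0.3,[0.1,0,5.9],0],[-0.2,[0.1,0,5.9],0],[-0.4,[0.1,0,5.9],0],[-0.4,[0.1,0,5.9],0],[-0.4,[0.1,0,5.9],0],[-0.4,[0.1,0,5.9],0],[-0.4,[0.1,0,5.9],0],[-0.4,[0.1,0,5.9],0]]' 20
python3 -m creep '[[-0.4,[0,0,0],0],[-0.4,[0,0,-1],0],[-0.4,[0,0,-4],0],[-0.4,[0,0,-8],0],[-0.4,[0,0,-12],0],[-0.4,[0,0,-14],0],[-0.4,[0,0,-14],0],[-0.4,[0,0,-14],0]]'
python3 go.py 639.4 115.7 210;
```

```text
clock: 26.65
eef_pos: [444.0, 123.3, 79.6]
eef_rot: [3.141, -0.0, 1.427]
wrist_force: [-1.5, 0.8, 3.4]
finger_gap: 52.7
finger_force: 20.0
clock: 27.45
eef_pos: [443.5, 123.1, 218.6]
eef_rot: [-3.141, 0.0, 1.427]
wrist_force: [-0.7, -0.3, -3.3]
finger_gap: 53.3
finger_force: 20.0
shift cm [ 2.06 19.5   0.84] at [443.5 123.1 218.6] gap 53.3 F [-0.7 -0.3 -3.3] t 27.45
```

```bash
python3 -m creep '[[-0.4,[2,19.5,0],0],[-0.4,[2,19.5,0],0],[-0.4,[2,19.5,0],0],[-0.4,[2,19.5,0],0],[-0.4,[2,19.5,0],0],[-0.4,[2,19.5,4],0],[-0.4,[2,19.5,8],0],[-0.4,[2,19.5,10],0],[-0.4,[2,19.5,10],0],[-0.4,[2,19.5,10],0]]'>/dev/null
python3 go.py 639.4 115.7 97
```

```text
shift cm [ 0.05 -0.01  2.22] at [639.4 115.1 119.2] gap 52.8 F [-0.5 -0.3 -2.2] t 28.45
```

```bash
python3 -m creep '[[-0.4,[0.1,0,1.2],0],[-0.4,[0.1,0,2.0],0],[-0.4,[0.1,0,2.2],0],[-0.4,[0.1,0,2.2],0],[-0.4,[0.1,0,2.2],0]]' | grep -E "pos|wrist"
python3 -m creep '[[-0.4,[0,0,0.1],0],[-0.4,[0,0,0.1],0],[-0.4,[0,0,0.1],0]]' | grep -E "pos|wrist"
python3 -m creep '[[-0.4,[0,0,0.1],0],[-0.4,[0,0,0.1],0],[-0.4,[0,0,0.1],0]]' | grep -E "pos|wrist"
```

```text
eef_pos: [640.1, 116.2, 97.8]
wrist_force: [0.3, 0.6, -3.2]
eef_pos: [639.9, 116.1, 96.6]
wrist_force: [0.5, -0.7, -2.8]
eef_pos: [639.9, 116.2, 95.4]
wrist_force: [0.1, 0.0, -3.3]
```

```bash
python3 -m creep '[[-0.4,[0,0,0.1],0],[-0.4,[0,0,0.1],0],[-0.4,[0,0,0.1],0]]' | grep -E "pos|wrist"
python3 -m creep '[[0.2,[0,0,0],0],[0.4,[0,0,0],0],[0.6,[0,0,0],0],[0.8,[0,0,0],0],[0.8,[0,0,-3],0],[0.8,[0,0,-7],0],[0.8,[0,0,-12],0],[1,[0,0,-17],0],[1,[0,0,-20],0],[1,[0,0,-20],0],[1,[0,0,-20],0]]' | grep -E "pos|wrist"
python3 go.py 480 20 300;
```

```text
eef_pos: [640.0, 116.2, 94.7]
wrist_force: [-0.4, 0.1, -0.3]
eef_pos: [639.9, 116.1, 294.2]
wrist_force: [-0.4, -0.6, -0.2]
shift cm [-11.8  -14.45  -0.58] at [639.9 116.1 294.2] gap 93.8 F [-0.4 -0.6 -0.2] t 30.95
```

```bash
python3 -m creep '[[1,[-11.8,-14.4,0],0],[1,[-11.8,-14.4,0],0],[1,[-11.8,-14.4,0],0],[1,[-11.8,-14.4,0],0],[1,[-11.8,-14.4,0],0],[1,[-11.8,-14.4,0],0],[1,[-11.8,-14.4,0],0]]'>/dev/null; python3 look.py w7
python3 -m creep '[[1,[-17,0,0],0],[1,[-17,0,0],0],[1,[-17,0,0],0],[1,[-17,0,0],0],[1,[-17,0,0],0],[1,[-17,0,0],0],[1,[-17,0,0],0]]'>/dev/null; python3 look.py w8
python3 - <<'E'
import cv2,numpy as np
a=[cv2.imread(f'pics/w{i}.png')[0:240,220:480] for i in (7,8)]
cv2.imwrite('pics/c4.png',cv2.resize(np.hstack(a),None,fx=1.5,fy=1.5,interpolation=cv2.INTER_CUBIC))
E
```

```text
[481.02203752  20.33019695 293.54815138]
[ 456.66881566 -147.16399348  294.28721382]
```

View pics/c4.png

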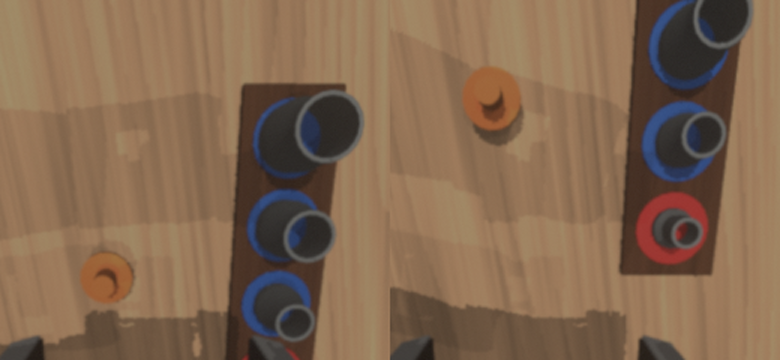

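All four stand on their pads in size order. In w7 the rims are L (439,85), M (426,157) and S (416,215), and XS is at (417,155) in w8. The plug has not moved. I'll measure the centring and the plug.

```bash
sed -i 's/range(1,6)/range(1,9)/' meas.py; python3 - <<'E'
from meas import *
near={('l',107):{7:(439.3,84.7)},('m',93):{7:(426,157),8:(441,10)},('s',79):{7:(416,215),8:(428,89)},('xs',65):{8:(417.5,155)}}
for (n,z),d in near.items():
  for V in (62,72):
    o=[(P[i],e[0],i,e) for i,uv in d.items() for e in blobs(i,(0,0,V),(180,70,255),40) if np.hypot(*(np.array(e[0])-uv))<10]
    print(n,V,[(a[2],np.round(a[1],1).tolist(),np.round(a[3][1]).tolist(),onplane(a[0],a[1],z)[:2].round(1).tolist()) for a in o])
for i in (7,8):
    for e in blobs(i,(6,140,80),(13,255,255),200): print('plug',i,np.round(e[0],1),onplane(P[i],e[0],38).round(1))
print(onplane(P[7],(439.3,84.7),107),onplane(P[8],(417.3,155),65))
E
python3 go.py 436.5 6.2 120
```

```text
l 62 [(7, [438.4, 82.9], [47.0, 51.0], [637.7, 116.9])]
l 72 [(7, [439.2, 83.7], [44.0, 50.0], [638.7, 116.0])]
shift cm [14.9  -4.16 17.43] at [ 456.7 -147.2  294.3] gap 94.3 F [0.2 0.2 0.7] t 32.45Traceback (most recent call last):
  File "<stdin>", line 5, in <module>
  File "meas.py", line 13, in blobs
    e=cv2.fitEllipse(cv2.convexHull(c)); out.append(e)
cv2.error: OpenCV(4.12.0) /io/opencv/modules/imgproc/src/shapedescr.cpp:361: error: (-201:Incorrect size of input array) There should be at least 5 points to fit the ellipse in function 'fitEllipseNoDirect'
```

```bash
sed -i 's/contourArea(c)>amin:/contourArea(c)>amin and len(cv2.convexHull(c))>5:/' meas.py; python3 - <<'E'
from meas import *
near={('m',93):{7:(426,157)},('s',79):{7:(416,215),8:(428,89)},('xs',65):{8:(417.5,155)}}
for (n,z),d in near.items():
    o=[(P[i],e[0],i,e) for i,uv in d.items() for e in blobs(i,(0,0,72),(180,70,255),40) if np.hypot(*(np.array(e[0])-uv))<10]
    print(n,[(a[2],np.round(a[1],1).tolist(),np.round(a[3][1]).tolist(),onplane(a[0],a[1],z)[:2].round(1).tolist()) for a in o])
for i in (7,8):
    for e in blobs(i,(6,140,80),(13,255,255),200): print('plug',i,np.round(e[0],1),onplane(P[i],e[0],38).round(1))
print(onplane(P[8],(417.3,155),65))
E
```

```text
m [(7, [426.0, 157.0], [33.0, 37.0], [625.3, 29.6])]
s [(7, [415.8, 215.2], [24.0, 31.0], [612.8, -54.8]), (8, [429.0, 89.7], [29.0, 33.0], [613.5, -54.9])]
xs [(8, [411.7, 152.2], [24.0, 32.0], [592.3, -133.3])]
plug 7 [290.6 184.6] [436.8   6.4  38. ]
plug 8 [287.3  65.6] [436.2   6.   38. ]
[ 599.85858656 -138.37150565   65.        ]
```

```bash
python3 -m creep '[[0,[14.9,-4.1,0],0],[0,[14.9,-4.1,0],0],[0,[14.9,-4.1,0],0],[0,[14.9,-4.1,4],0],[0,[14.9,-4.1,8],0],[0,[14.9,-4.1,13],0],[0,[14.9,-4.1,17],0],[0,[14.9,-4.1,17],0],[0,[14.9,-4.1,17],0],[0,[14.9,-4.1,17],0]]'>/dev/null 
python3 go.py 436.5 6.2 62
```

```text
shift cm [ 0.07 -0.2   6.47] at [438.1   5.2 126.7] gap 47.1 F [-0.4  0.6  0.2] t 33.45
```

```bash
python3 -m creep '[[0,[0.1,-0.1,2.5],0],[0,[0.1,-0.1,4.5],0],[0,[0.1,-0.1,6],0],[0,[0.1,-0.1,6.3],0],[0,[0.1,-0.1,6.3],0],[0,[0.1,-0.1,6.3],0]]'>/dev/null
python3 go.py 436.5 6.2 62
```

```text
shift cm [ 0.   -0.05  0.08] at [436.9   6.1  62.8] gap 47.1 F [-0.2 -0.   0.3] t 34.05
```

```bash
python3 -m creep '[[-0.3,[0,0,0],0],[-0.6,[0,0,0],0],[-0.9,[0,0,0],0],[-0.9,[0,0,0],0],[-0.9,[0,0,0],0],[-0.9,[0,0,0],0],[-0.9,[0,0,0],0],[-0.9,[0,0,0],0]]' 15
python3 -m creep '[[-0.9,[0,0,0],0],[-0.9,[0,0,-1],0],[-0.9,[0,0,-4],0],[-0.9,[0,0,-8],0],[-0.9,[0,0,-12],0],[-0.9,[0,0,-16],0],[-0.9,[0,0,-18],0],[-0.9,[0,0,-18],0],[-0.9,[0,0,-18],0]]'
python3 go.py 639.6 116 230;
```

```text
clock: 34.85
eef_pos: [436.2, 6.1, 61.6]
eef_rot: [3.141, -0.0, 1.427]
wrist_force: [-0.4, -0.2, 3.5]
finger_gap: 21.7
finger_force: 15.0
clock: 35.75
eef_pos: [435.7, 6.2, 240.7]
eef_rot: [-3.141, 0.0, 1.427]
wrist_force: [-0.6, -0.0, -1.5]
finger_gap: 21.8
finger_force: 15.0
shift cm [13.78 18.62  1.05] at [435.7   6.2 240.7] gap 21.8 F [-0.6 -0.  -1.5] t 35.75
```

```bash
python3 -m creep '[[-0.9,[13.8,18.6,0],0],[-0.9,[13.8,18.6,0],0],[-0.9,[13.8,18.6,0],0],[-0.9,[13.8,18.6,0],0],[-0.9,[13.8,18.6,0],0],[-0.9,[13.8,18.6,0],0],[-0.9,[13.8,18.6,0],0],[-0.9,[13.8,18.6,4.5],0],[-0.9,[13.8,18.6,4.5],0],[-0.9,[13.8,18.6,4.5],0],[-0.9,[13.8,18.6,4.5],0]]'>/dev/null
python3 go.py 639.8 116.1 150; python3 look.py w9
```

```text
shift cm [ 0.01 -0.06  4.87] at [640.2 115.9 198.7] gap 21.5 F [-0.3  0.6 -1.1] t 36.85
[640.31659351 115.9870149  198.68981172]
```

View pics/w9.png

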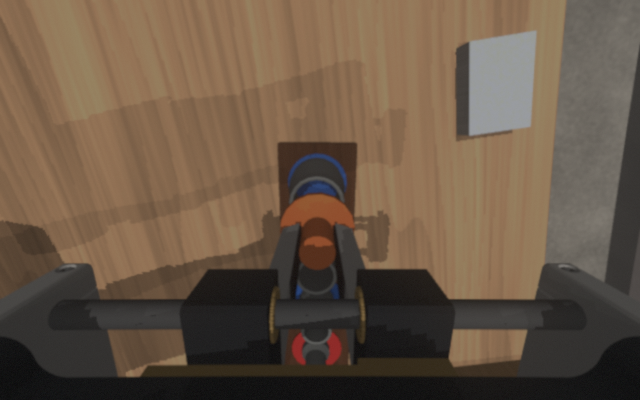

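The plug is held upright at (317,225), in line with the mouth of L at (317,190). I'll lower it.

```bash
python3 -m creep '[[-0.9,[0,-0.05,1.5],0],[-0.9,[0,-0.05,3],0],[-0.9,[0,-0.05,4.2],0],[-0.9,[0,-0.05,4.7],0],[-0.9,[0,-0.05,4.7],0],[-0.9,[0,-0.05,4.7],0]]' | grep -E "pos|wrist"
python3 -m creep '[[-0.9,[0,0,0.1],0],[-0.9,[0,0,0.1],0],[-0.9,[0,0,0.1],0]]' | grep -E "pos|wrist"
python3 -m creep '[[-0.9,[0,0,0.1],0],[-0.9,[0,0,0.1],0],[-0.9,[0,0,0.1],0]]' | grep -E "pos|wrist"
```

```text
eef_pos: [639.6, 116.2, 149.7]
wrist_force: [-0.7, 0.2, -0.6]
eef_pos: [639.5, 116.2, 148.7]
wrist_force: [0.3, -0.2, -1.2]
eef_pos: [639.5, 116.1, 147.5]
wrist_force: [0.5, -1.9, -1.1]
```

```bash
python3 -m creep '[[-0.9,[0,0,0.05],0],[-0.9,[0,0,0.05],0],[-0.9,[0,0,0.05],0]]' | grep -E "pos|wrist"
python3 -m creep '[[-0.7,[0,0,0],0],[-0.6,[0,0,0],0],[-0.5,[0,0,0],0],[-0.3,[0,0,0],0],[-0.1,[0,0,0],0],[0,[0,0,0],0],[0,[0,0,-2],0],[0,[0,0,-5],0],[0,[0,0,-8],0],[0,[0,0,-10],0],[0,[0,0,-10],0]]' 
python3 go.py 560 30 320
```

```text
eef_pos: [639.4, 116.2, 147.0]
wrist_force: [-0.0, -0.7, -0.0]
clock: 39.5
eef_pos: [640.2, 116.4, 250.1]
eef_rot: [3.137, -0.001, 1.428]
wrist_force: [0.1, 0.4, -0.3]
finger_gap: 47.2
finger_force: 0.0
shift cm [-9.68 -6.67 -7.03] at [640.2 116.4 250.1] gap 47.2 F [ 0.1  0.4 -0.3] t 39.5
```

```bash
python3 -m creep '[[0.5,[-9.5,-8,-7],0],[1,[-9.5,-8,-7],0],[1,[-9.5,-8,-7],0],[1,[-9.5,-8,-7],0],[1,[-9.5,-8,-7],0],[1,[-9.5,-8,-7],0]]' >/dev/null
python3 - <<'E'
from h import *
_,a=snap('wrist','wf.png');_,b=snap('scene','sf.png');_,t=snap('top','tf.png')
f=lambda x,u,v,k: cv2.resize(x[v:v+k,u:u+k],(260,260),interpolation=cv2.INTER_CUBIC)
cv2.imwrite('pics/c5.png',cv2.convertScaleAbs(np.hstack([f(a,240,0,230),f(b,200,170,180),f(t,150,110,260)]),alpha=1.4))
E
```

```text
(no output)
```

View pics/c5.png

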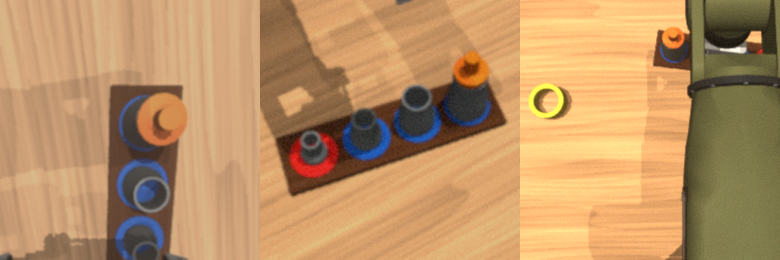

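The final pictures show all four reducers upright on their pads in size order from red. The plug stands upright in the mouth of L (scene crop 470,70), and the tape roll has not moved.

```bash
python3 -c "
from cell import manip; print(manip.sign_off())"
```

```text
the job is handed in; nothing more can be done
None
```

The job is handed in at about 40 s of the 128 s allowed: the four reducers stand in size order on the pads, smallest on red and each within about 2 mm of centre, the plug sits loosely in the largest, and the tape roll was not touched.

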